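# Lock the cradle strap with its clevis pin and spring cotter

### The arm

A 6-joint arm with a two-finger parallel gripper is mounted at the origin on a cart in front of the work surface, level with it; the furniture and walls round the work are solid. World frame = base frame: x ahead of the robot, y to its left, z up, the work surface at z = 0. Lengths are in mm, angles in rad, forces in N, time in s.
With the tool pointing down it reaches from about 350 to 875 mm from the base axis. Payload 4.2 kg.
Tool frame: the origin (TCP) lies at the very end of the fingers, on their centre line; the grasp point (between the pads) lies 19 mm behind it; z points along the fingers, y is the line along which they close (so a half turn about z gives the same grasp; the last joint's range is limited). The gripper opens to 85 mm and grips with 20 to 120 N. Pads are 22 mm wide; open, the fingers measure 114 mm over their backs; the gripper's body (76 mm by 85 mm) begins 54 mm behind the grasp point. The pads swing forward as they close: fully open they stand 13 mm farther back than shut.
Start: joints at [-0.999, 0.385, 0.008, 0, -1.194, -0.259], TCP at [192.343, -594.646, 231.312] pointing down, gripper open.
Joint ranges: [-3.14, 3.14], [-1.21, 2.06], [-1.07, 1.41], [-3.16, 2.05], [-2.99, -0.16], [-3.1, 3.1]. Speed limits (rad/s): [2.79, 2.79, 3.14, 3.14, 3.14, 3.14].

### API

Orientations are given as a unit quaternion [x, y, z, w].
In Python, from bench import arm, optics gives the robot as it stands. The module is installed in compiled form; this text tells all that it offers.
- The arm moves only by the tool step_arm, never from a script. Its argument "motion" is a list of rows, each an object with "dr": the turn, a rotation vector about the tool's x, y, z in units of 8 degrees (1.0 is 8 degrees), a list of three; "slide": the shift along the tool's x, y, z in mm, a list of three; "jaw": the finger opening in mm, from 0 to 85.4. A call has exactly 8 rows; each row is the pose to reach, as a shift and turn from the pose commanded when the call began, along the tool's axes at that moment; what a row does not reach only later rows make up. A row lasts 1/8 s, in which the tool goes at most 62.5 mm and 10.7 degrees, less where a joint would pass 70% of its speed; a pose out of reach is approached as far as the arm can. A call with a gripper value outside its range is refused whole. The fingers move at their own pace and stop on an object; the grip force is fixed at half the most. Time passes only in rows, so rows that repeat a pose let the fingers close, or fill a call up. It gives the time, the measured TCP pose, the force, the opening and the grip force at its end, in the units of the state.
- arm.read_state(): the state, without advancing time (a new reading comes with each control period).
- optics.get_image(name): name is "side" or "top"; returns the picture (400x640x3 uint8, blue, green, red); there is no depth.
- optics.camera_info(name): a dict with "camera_matrix" (3x3 intrinsics, pixels), "view" (4x4, takes a point from world to camera coordinates). Camera axes: x right, y up, looking along -z (the intrinsics and any distortion apply to the point x, -y, -z); pixel columns grow to the right and rows downward; lengths in mm; the calibration is good to about 2 mm. A picture is of the moment at which its call begins. camera_info takes no time and is no camera call.
- arm.job_done(): hands the job in; it is judged then, once.
The state is a dict: "clock": time; "joints": joint angles; "joint_vel": joint speeds; "joint_efforts": joint torques, N m; "position": TCP position; "ee_rot": TCP orientation; "contact_force": force on the tool from outside, world axes, zero at the start; "wrist_torque": the same for the moment, N m; "gripper_width": finger opening in mm; "grasp_force": force on a finger pad.
Only numpy, scipy, OpenCV 4.12 (cv2) and the standard library are available. Lean on these libraries where they do the work, as an engineer would, in place of code of your own. Each camera call takes 0.05 s, during which the arm holds its last target. There are 200 camera calls.

### The job

Push the clevis pin of the strap cradle fully home without ramming it, so that its head sits against the bracket and its cross hole comes out on the far side. Then take the spring cotter out of its wooden block and push its straight leg down through the cross hole, with the bow square across the pin, until the bow snaps over and the pin lies in its hollow, and no further: the pin may have turned, so feel for the mouth of the hole, draw the hole upright and never force the leg (40 N is too much). Let go of the cotter, and leave the tin, the brown block and the white turned part where they stand.

Things in the scene. Friction and masses are not known exactly. Their poses are not given: they have to be found in the camera images.
- clevis_pin (a joint): travel of the steel clevis pin along its own axis, m: 0 = fully home (a hard stop: head against the bracket), negative = pulled out towards the robot by that much (up to 0.030). It slides with about 5 N of friction. It can also turn about its own axis, stiffly (about 5 to 6 N at its surface); that turn is not given. Pushing it with over 40 N is too much.
- pin_head (a point): centre of the outer face of the pin's round head (diameter 32 mm, 8 mm thick; the pin behind it is 22 mm), 78 mm above the bench. x axis: along the pin, the way it is pushed (away from the robot); z up. It travels with the pin. Nothing stands in front of the head.
- cross_hole (a point): middle of the pin's 9 mm cross hole, on the pin's axis, 61 mm beyond the head's outer face, 78 mm above the bench. x along the pin; y, z stay level and upright though the pin turns. Pin home: 9 mm beyond the far cheek of the bracket (two dark steel cheeks, tops 98 mm above the bench), -y and +y sides free; pulled out, the hole is hidden in the bracket.
- hole_crest (a point): point on the pin's crest (its highest line), 11 mm above cross_hole. The hole's upper mouth need not be here: the pin may have turned up to 0.75 rad either way, so the mouth lies up to 7.5 mm along +y or -y of this point (x is right; the round pin falls away there by up to 3 mm) and must be felt for, or seen. A leg 3 or 4 mm inside the mouth can draw it back to the crest, and the hole upright.
- cotter_grip (a point): point to grip: on the flat black grip at the top of the spring cotter, 24 mm above the grip's lower edge and 20 mm below its top. The grip is 14 mm thick (local x), 26 mm wide (y), 44 mm high (z); pinch its two broad faces, fingers closing along local x. On the straight leg's axis, 102 mm above the leg's foot. The cotter weighs about 90 g.
- cotter_seat (a point): point on the leg's axis 70 mm below cotter_grip, 32 mm above the foot, level with the middle of the bow's hollow: seated, it lies at cross_hole. The bow is a sprung arm of 7 mm wire beside the leg on local -y, hinged at the coil 36 mm above this point. More than 5 mm too deep, the pin begins to spread the bow again and to leave the hollow.
- bow_throat (a point): inner face of the bow's throat, 11 mm below cotter_seat and 6 mm from the leg's axis; it must spring out over the pin's 11 mm radius. It meets the pin with cotter_seat about 21 mm above the pin's axis, takes a push of 5 to 15 N to ride over, and snaps with cotter_seat about 8 mm above it: the bow then draws the cotter down by itself, and resists again once seated.
- cotter_tip (a point): foot of the straight leg (7 mm wire, flat end with a 1 mm chamfer to 6.2 mm) on its axis, 102 mm below cotter_grip. The cotter starts upright, hanging in the slot of the wooden block by its grip, whose lower edge rests on the block's top 88 mm above the bench; foot 10 mm above the bench. Its x axis is the block's x.
- block_holder: wooden parking block, fixed, 46 (x) x 60 (y) mm, 88 mm high, with a slot 8.5 mm (x) by 28 mm (y), 82 mm deep, in which the cotter hangs with 1 to 3 mm of play. Origin under its centre.
- cradle: the cradle, fixed: plywood board 110 (x) x 225 (y) mm with steel bracket, strap and a white turned part under the strap; origin on the bench under the middle of the bracket, board from y = -40 to +185 mm. The pin runs along its x axis.
- wax_tin: bystander: round cream tin, 70 mm across, 54 mm high; origin under its centre
- packing_block: bystander: brown block 40 x 55 x 40 mm; origin under its centre
- turned_part: bystander: white turned part standing upright, 56 mm across, 102 mm high; origin under its centre

How it is judged:
By the outcome, as a careful person would: the job done as asked, in the order asked, and still so for the second after the job is handed in, with the robot touching nothing.
It also fails if it takes over 72 s, if anything falls off the work surface, if the arm or the gripper's body presses on something with over 40 N, if the wrist force passes 120 N, or if a joint passes its speed limit or range.

## Working session

There is one attempt and no reset: what is moved stays moved. The work goes in short steps, Python scripts to look and compute and a tool call to move; the robot and the scene stay as the last step left them, time stands still between calls to the robot, and variables do not carry over. Pictures are saved under pics/ and viewed, at most 10 in all, crops included, and the job is handed in when it is done.

Besides the shell and the picture viewer there is one more tool, called after ">>>" by a JSON object that holds its "api" and its "payload", one argument or row to a line. step_arm: Moves the arm, as the interface text tells. Its arguments: {"type":"object","properties":{"motion":{"type":"array","items":{"type":"object","properties":{"dr":{"type":"array","items":{"type":"number"}},"slide":{"type":"array","items":{"type":"number"}},"jaw":{"type":"number"}}}}},"required":["motion"]}

```bash
mkdir -p pics; cat > h.py <<'E'
import numpy as np, cv2
from scipy.spatial.transform import Rotation as R
from bench import arm, optics
def cam(n):
    i=optics.camera_info(n); return np.array(i["camera_matrix"]),np.array(i["view"]),i
def proj(n,P):
    K,V,_=cam(n); p=V[:3,:3]@np.array(P,float)+V[:3,3]; q=K@(p*[1,-1,-1]); return q[:2]/q[2]
def ray(n,uv):
    K,V,_=cam(n); d=np.linalg.inv(K)@[uv[0],uv[1],1]; d=V[:3,:3].T@(d*[1,-1,-1]); c=-V[:3,:3].T@V[:3,3]; return c,d/np.linalg.norm(d)
def atz(n,uv,z):
    c,d=ray(n,uv); return c+d*(z-c[2])/d[2]
def tri(a,b):
    (c1,d1),(c2,d2)=ray("side",a),ray("top",b)
    s=np.linalg.lstsq(np.c_[d1,-d2],c2-c1,rcond=None)[0]; p,q=c1+s[0]*d1,c2+s[1]*d2
    return (p+q)/2,np.linalg.norm(p-q)
E
python3 - <<'E'
from h import *
for n in("side","top"):
    cv2.imwrite(f"pics/{n}0.png",optics.get_image(n)); K,V,i=cam(n); print(n,K.tolist(),i.keys(),ray(n,(320,200)))
s=arm.read_state(); print(s)
E
```

```text
side [[480.0466309034367, 0.0, 325.90737585043917], [0.0, 480.0466309034367, 201.6208301692729], [0.0, 0.0, 1.0]] dict_keys(['camera_matrix', 'view']) (array([-272.45447871, -448.64793653,  546.23538332]), array([ 0.83586529,  0.31847188, -0.44710723]))
top [[365.35709895827756, 0.0, 317.5693018419228], [0.0, 365.35709895827756, 205.4627809933481], [0.0, 0.0, 1.0]] dict_keys(['camera_matrix', 'view']) (array([ 448.79833971, -155.3592181 ,  929.88609215]), array([ 0.13206381,  0.03587528, -0.9905918 ]))
{'clock': 0.1, 'joints': array([-9.99397336e-01,  3.85473774e-01,  6.76619359e-03, -4.18349814e-04,
       -1.19395419e+00, -2.58598503e-01]), 'joint_vel': array([-0.00025405, -0.0017856 ,  0.00463331,  0.00125762,  0.0007305 ,
       -0.00281742]), 'joint_efforts': array([-6.04081415e-04, -3.93319309e+01,  1.88929904e+01,  4.19799507e+00,
       -2.62123329e-03,  3.61133459e-06]), 'position': array([ 192.18736735, -594.1866145 ,  230.33841931]), 'ee_rot': array([-1.55687120e-01,  9.87805959e-01,  9.31939123e-04, -1.98140715e-04]), 'contact_force': array([ 0.8464009 , -0.345079  , -0.36794571]), 'wrist_torque': array([ 0.03283351, -0.016105  , -0.00580284]), 'grasp_force': 0.0, 'gripper_width': 84.90792301656974}
```

View pics/side0.png

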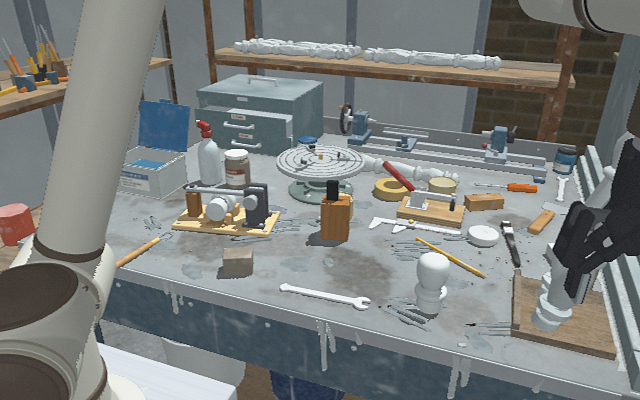

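View pics/top0.png

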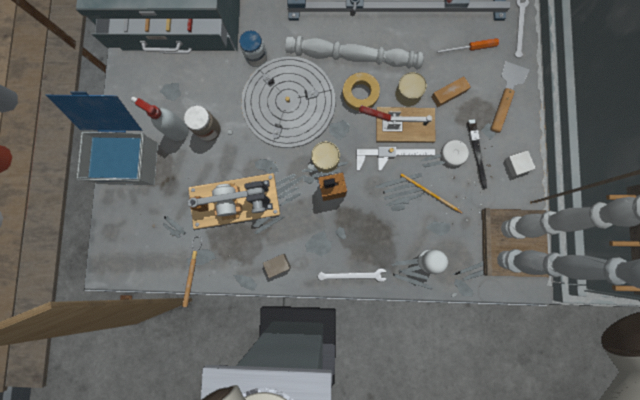

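```bash
python3 - <<'E'
from h import *
s=cv2.imread("pics/side0.png")[165:250,165:365];t=cv2.imread("pics/top0.png")[135:235,180:360]
a=cv2.resize(s,None,fx=4,fy=4,interpolation=cv2.INTER_CUBIC);b=cv2.resize(t,None,fx=4,fy=4,interpolation=cv2.INTER_CUBIC)
cv2.imwrite("pics/c1.png",a);cv2.imwrite("pics/c2.png",b)
E
```

```text
(no output)
```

View pics/c1.png

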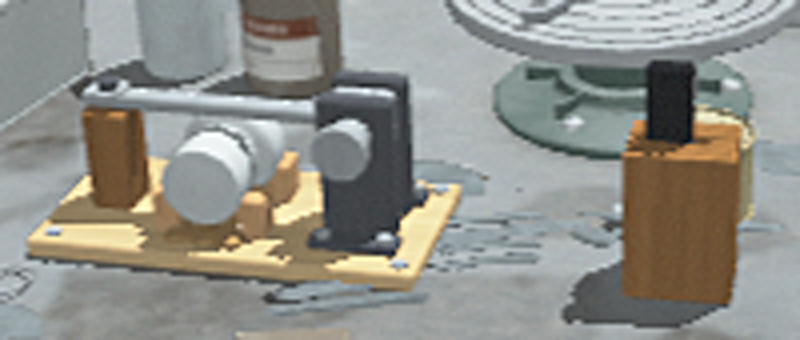

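View pics/c2.png

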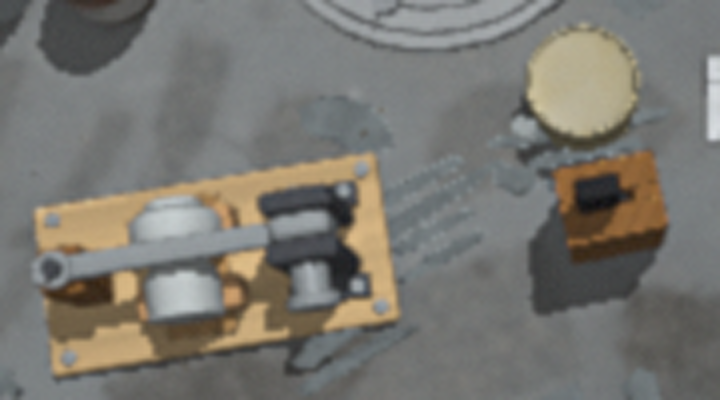

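```bash
cat > fit.py <<'E'
from h import *
from scipy.optimize import least_squares
T=lambda u,v:(180+u/4,135+v/4); S=lambda u,v:(165+u/4,165+v/4)
def loc(p,x,y,z):
    c,s=np.cos(p[2]),np.sin(p[2]); return [p[0]+c*x-s*y,p[1]+s*x+c*y,z]
# board: p=X,Y,yaw,zb,xoff(board centre x)
obsB=[("top",T(36,210),55,185),("top",T(375,155),55,-40),("top",T(398,318),-55,-40),("top",T(55,376),-55,185),
 ("side",S(462,183),55,-40),("side",S(410,277),-55,-40),("side",S(30,240),-55,185)]
f=lambda p:np.concatenate([proj(n,loc(p,x+p[4],y,p[3]))-np.array(uv) for n,uv,x,y in obsB])
r=least_squares(f,[500,100,.15,12,0],x_scale=[10,10,.1,5,5]); print("board",r.x.round(3),r.fun.round(1))
P=r.x
h=tri(S(341,150),T(314,303)); print("head tri",h, "local", R.from_euler('z',-P[2]).apply(h[0]-[P[0],P[1],0]))
obsK=[("top",T(553,170),23,30,88),("top",T(652,150),23,-30,88),("top",T(666,227),-23,-30,88),("top",T(570,247),-23,30,88),
 ("side",S(624,150),-23,30,88),("side",S(740,160),-23,-30,88),("side",S(624,292),-23,30,0),("side",S(732,304),-23,-30,0)]
g=lambda p:np.concatenate([proj(n,loc(p,x,y,z))-np.array(uv) for n,uv,x,y,z in obsK])
k=least_squares(g,[500,-50,.15],x_scale=[10,10,.1]); print("block",k.x.round(3),k.fun.round(1))
print("grip top tri",tri(S(671,64),T(600,190)), "top132",atz("top",T(600,188),132))
E
python3 fit.py
```

```text
board [ 2.048977e+03  3.037350e+02  1.860000e-01  1.074500e+01 -1.497229e+03] [-0.6 -0.4  0.3 -0.8  0.7  0.4 -0.4  0.1  0.4  0.4  0.7  0.2 -1.3 -0. ]
head tri (array([533.56233656,  19.1097975 ,  79.79250846]), np.float64(1.2069158861679752)) local [-1.54191178e+03  5.45706597e-02  7.97925085e+01]
block [ 5.99082e+02 -1.53679e+02  2.26000e-01] [-0.  -0.3  0.4 -0.4  0.9 -0.7 -0.4 -0.5 -0.2  0.9 -0.8  0.3 -0.4  1.2
 -0.   0.3]
grip top tri (array([ 594.55104242, -147.15938624,  132.27604961]), np.float64(0.8518632532642572)) top132 [ 595.87901465 -147.5276398   132.        ]
```

```bash
cat > plan.py <<'E'
# python3 plan.py x y z yaw_deg(of tool y) : slide/dr from the measured pose, tool down
import sys; from h import *
def state():
    s=arm.read_state(); return s,R.from_quat(s["ee_rot"])
if __name__=="__main__":
    s,q=state(); g=np.array(sys.argv[1:4],float); a=np.radians(float(sys.argv[4]))
    y=np.array([np.cos(a),np.sin(a),0]); z=np.array([0,0,-1.]); G=R.from_matrix(np.c_[np.cross(y,z),y,z])
    print("t",s["clock"],"pos",s["position"].round(2),"F",s["contact_force"].round(1),"slide",q.inv().apply(g-s["position"]).round(1),"dr",(np.degrees((q.inv()*G).as_rotvec())/8).round(3))
E
python3 plan.py 484.5 9.9 180 190.66; python3 -c "
from fit import *
print(atz('top',T(314,303),78),proj('top',[533.6,19.1,78]))"|tail -1
```

```text
t 0.1 pos [ 192.19 -594.19  230.34] F [ 0.8 -0.3 -0.4] slide [-464.   484.8   51.2] dr [ 1.2000e-02  9.0000e-03 -1.0343e+01]
[533.48668935  20.033137    78.        ] [258.89434894 210.71163097]
```

>>> {"api": "step_arm", "payload": {
  "motion": [
    {"slide": [-464,485,0],"dr": [0,0,-10.34],"jaw": 0},
    {"slide": [-464,485,0],"dr": [0,0,-10.34],"jaw": 0},
    {"slide": [-464,485,0],"dr": [0,0,-10.34],"jaw": 0},
    {"slide": [-464,485,0],"dr": [0,0,-10.34],"jaw": 0},
    {"slide": [-464,485,0],"dr": [0,0,-10.34],"jaw": 0},
    {"slide": [-464,485,0],"dr": [0,0,-10.34],"jaw": 0},
    {"slide": [-464,485,0],"dr": [0,0,-10.34],"jaw": 0},
    {"slide": [-464,485,0],"dr": [0,0,-10.34],"jaw": 0}
  ]
}}

```text
clock: 1.1
position: [410.3, -142.5, 231.3]
ee_rot: [0.771, -0.637, 0.0, -0.0]
contact_force: [0.7, -1.4, 0.7]
gripper_width: 0.5
grasp_force: 0.0
```

```bash
python3 plan.py 484.5 9.9 66 190.66
```

```text
t 1.1 pos [ 410.32 -142.52  231.34] F [ 0.7 -1.4  0.7] slide [-135.6 -101.7  165.4] dr [-0.002  0.     0.032]
```

>>> {"api": "step_arm", "payload": {
  "motion": [
    {"slide": [-46,-34,0],"dr": [0,0,0],"jaw": 0},
    {"slide": [-92,-68,0],"dr": [0,0,0],"jaw": 0},
    {"slide": [-136,-102,10],"dr": [0,0,0.03],"jaw": 0},
    {"slide": [-136,-102,50],"dr": [0,0,0.03],"jaw": 0},
    {"slide": [-136,-102,100],"dr": [0,0,0.03],"jaw": 0},
    {"slide": [-136,-102,140],"dr": [0,0,0.03],"jaw": 0},
    {"slide": [-136,-102,165],"dr": [0,0,0.03],"jaw": 0},
    {"slide": [-136,-102,165],"dr": [0,0,0.03],"jaw": 0}
  ]
}}

```text
clock: 2.1
position: [483.5, 7.4, 64.4]
ee_rot: [0.768, -0.64, -0.002, 0.002]
contact_force: [-0.5, -0.0, 0.0]
gripper_width: 0.2
grasp_force: 0.0
```

```bash
python3 plan.py 518 17 66 190.66; python3 - <<'E'
from h import *
a=cv2.resize(optics.get_image("side")[150:250,170:330],None,fx=4,fy=4,interpolation=cv2.INTER_CUBIC)
b=cv2.resize(optics.get_image("top")[150:250,180:300],None,fx=4,fy=4,interpolation=cv2.INTER_CUBIC)
cv2.imwrite("pics/d1.png",cv2.resize(np.hstack([a,b]),(800,286)))
E
```

```text
t 2.1 pos [483.51   7.43  64.42] F [-0.5 -0.   0. ] slide [ -3.2 -35.6  -1.8] dr [ 0.04  -0.005 -0.034]
```

View pics/d1.png

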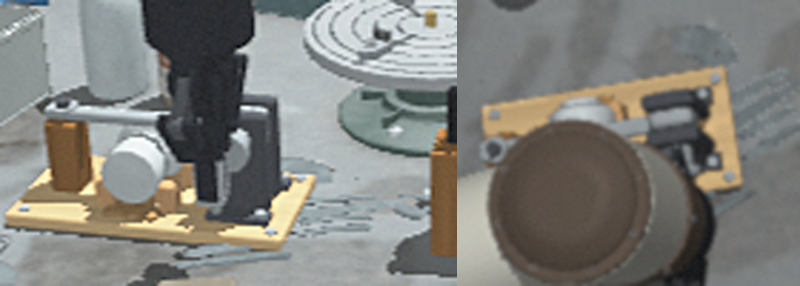

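>>> {"api": "step_arm", "payload": {
  "motion": [
    {"slide": [-2,-6,0],"jaw": 0,"dr": [0,0,0]},
    {"slide": [-2.5,-12,0],"jaw": 0,"dr": [0,0,0]},
    {"slide": [-2.5,-18,0],"jaw": 0,"dr": [0,0,0]},
    {"slide": [-2.5,-22,0],"jaw": 0,"dr": [0,0,0]},
    {"slide": [-2.5,-26,0],"jaw": 0,"dr": [0,0,0]},
    {"slide": [-2.5,-29,0],"jaw": 0,"dr": [0,0,0]},
    {"slide": [-2.5,-32,0],"jaw": 0,"dr": [0,0,0]},
    {"slide": [-2.5,-35,0],"jaw": 0,"dr": [0,0,0]}
  ]
}}

```text
clock: 3.2
position: [518.0, 16.4, 66.1]
ee_rot: [0.768, -0.64, -0.001, 0.001]
contact_force: [-6.3, -0.5, 2.9]
gripper_width: -0.2
grasp_force: 2.6
```

```bash
cat >> h.py <<'E'
ax=np.array([.9827,.1850,0]); HP=np.array([533.6,19.1,78.])
def rep():
    s=arm.read_state(); d=s["position"]-HP; F=s["contact_force"]
    print("t",s["clock"],"pos",s["position"].round(1),"along",round(d@ax,2),"lat",round(d@[-ax[1],ax[0],0],2),"F",F.round(1),"Fax",round(F@ax,1),"Flat",round(F@[-ax[1],ax[0],0],1),"w",round(s["gripper_width"],1),"T",s["wrist_torque"].round(2)); return s
E
python3 -c "
from h import *
rep()"
```

```text
t 3.2 pos [518.   16.4  66.1] along -15.85 lat 0.26 F [-6.3 -0.5  2.9] Fax -6.2 Flat 0.7 w -0.2 T [0.06 1.38 0.09]
```

>>> {"api": "step_arm", "payload": {
  "motion": [
    {"slide": [0,-1.5,0],"jaw": 0,"dr": [0,0,0]},
    {"slide": [0,-3,0],"jaw": 0,"dr": [0,0,0]},
    {"slide": [0,-4.5,0],"jaw": 0,"dr": [0,0,0]},
    {"slide": [0,-6,0],"jaw": 0,"dr": [0,0,0]},
    {"slide": [0,-7,0],"jaw": 0,"dr": [0,0,0]},
    {"slide": [0,-8,0],"jaw": 0,"dr": [0,0,0]},
    {"slide": [0,-9,0],"jaw": 0,"dr": [0,0,0]},
    {"slide": [0,-9.5,0],"jaw": 0,"dr": [0,0,0]}
  ]
}}

```text
clock: 4.2
position: [526.5, 18.0, 66.0]
ee_rot: [0.768, -0.64, -0.001, 0.002]
contact_force: [-5.7, 0.8, 4.6]
gripper_width: 0.0
grasp_force: 2.6
```

```bash
python3 -c "
from h import *
rep()"
```

```text
t 4.2 pos [526.5  18.   66. ] along -7.22 lat 0.23 F [-5.7  0.8  4.6] Fax -5.4 Flat 1.8 w 0.0 T [0.11 1.35 0.04]
```

>>> {"api": "step_arm", "payload": {
  "motion": [
    {"slide": [0,-0.8,0],"jaw": 0,"dr": [0,0,0]},
    {"slide": [0,-1.5,0],"jaw": 0,"dr": [0,0,0]},
    {"slide": [0,-2,0],"jaw": 0,"dr": [0,0,0]},
    {"slide": [0,-2.5,0],"jaw": 0,"dr": [0,0,0]},
    {"slide": [0,-3,0],"jaw": 0,"dr": [0,0,0]},
    {"slide": [0,-3.5,0],"jaw": 0,"dr": [0,0,0]},
    {"slide": [0,-4,0],"jaw": 0,"dr": [0,0,0]},
    {"slide": [0,-4,0],"jaw": 0,"dr": [0,0,0]}
  ]
}}

```text
clock: 5.2
position: [530.5, 18.7, 66.0]
ee_rot: [0.768, -0.64, -0.001, 0.002]
contact_force: [-5.6, 0.8, 3.3]
gripper_width: -0.1
grasp_force: 2.5
```

```bash
python3 -c "
from h import *
rep()"
```

```text
t 5.2 pos [530.5  18.7  66. ] along -3.14 lat 0.22 F [-5.6  0.8  3.3] Fax -5.4 Flat 1.8 w -0.1 T [0.09 1.31 0.01]
```

>>> {"api": "step_arm", "payload": {
  "motion": [
    {"slide": [0,-0.5,0],"jaw": 0,"dr": [0,0,0]},
    {"slide": [0,-1,0],"jaw": 0,"dr": [0,0,0]},
    {"slide": [0,-1.5,0],"jaw": 0,"dr": [0,0,0]},
    {"slide": [0,-2,0],"jaw": 0,"dr": [0,0,0]},
    {"slide": [0,-2.5,0],"jaw": 0,"dr": [0,0,0]},
    {"slide": [0,-3,0],"jaw": 0,"dr": [0,0,0]},
    {"slide": [0,-3,0],"jaw": 0,"dr": [0,0,0]},
    {"slide": [0,-3,0],"jaw": 0,"dr": [0,0,0]}
  ]
}}

```text
clock: 6.2
position: [533.4, 19.3, 66.0]
ee_rot: [0.768, -0.64, -0.001, 0.002]
contact_force: [-5.1, -0.5, 3.2]
gripper_width: -0.1
grasp_force: 2.5
```

```bash
python3 -c "
from h import *
rep()"
```

```text
t 6.2 pos [533.4  19.3  66. ] along -0.16 lat 0.22 F [-5.1 -0.5  3.2] Fax -5.1 Flat 0.4 w -0.1 T [0.09 1.37 0.04]
```

>>> {"api": "step_arm", "payload": {
  "motion": [
    {"slide": [0,-0.5,0],"jaw": 0,"dr": [0,0,0]},
    {"slide": [0,-1,0],"jaw": 0,"dr": [0,0,0]},
    {"slide": [0,-1.5,0],"jaw": 0,"dr": [0,0,0]},
    {"slide": [0,-2,0],"jaw": 0,"dr": [0,0,0]},
    {"slide": [0,-2.5,0],"jaw": 0,"dr": [0,0,0]},
    {"slide": [0,-3,0],"jaw": 0,"dr": [0,0,0]},
    {"slide": [0,-3,0],"jaw": 0,"dr": [0,0,0]},
    {"slide": [0,-3,0],"jaw": 0,"dr": [0,0,0]}
  ]
}}

```text
clock: 7.2
position: [535.9, 19.8, 66.0]
ee_rot: [0.768, -0.64, -0.002, 0.002]
contact_force: [-5.7, -0.4, 4.6]
gripper_width: -0.4
grasp_force: 3.0
```

```bash
python3 -c "
from h import *
rep()"
```

```text
t 7.2 pos [535.9  19.8  66. ] along 2.42 lat 0.23 F [-5.7 -0.4  4.6] Fax -5.7 Flat 0.7 w -0.4 T [0.2  1.65 0.03]
```

>>> {"api": "step_arm", "payload": {
  "motion": [
    {"slide": [0,-0.3,0],"jaw": 0,"dr": [0,0,0]},
    {"slide": [0,-0.6,0],"jaw": 0,"dr": [0,0,0]},
    {"slide": [0,-0.9,0],"jaw": 0,"dr": [0,0,0]},
    {"slide": [0,-1.2,0],"jaw": 0,"dr": [0,0,0]},
    {"slide": [0,-1.5,0],"jaw": 0,"dr": [0,0,0]},
    {"slide": [0,-1.5,0],"jaw": 0,"dr": [0,0,0]},
    {"slide": [0,-1.5,0],"jaw": 0,"dr": [0,0,0]},
    {"slide": [0,-1.5,0],"jaw": 0,"dr": [0,0,0]}
  ]
}}

```text
clock: 8.2
position: [535.9, 19.7, 65.9]
ee_rot: [0.768, -0.64, -0.003, 0.003]
contact_force: [-9.4, 1.2, 7.1]
gripper_width: 0.3
grasp_force: 4.7
```

```bash
python3 -c "
from h import *
rep()"
```

```text
t 8.2 pos [535.9  19.7  65.9] along 2.41 lat 0.19 F [-9.4  1.2  7.1] Fax -9.0 Flat 2.9 w 0.3 T [0.26 2.41 0.09]
```

```bash
python3 plan.py 500 -260 230 192.9
```

```text
t 8.2 pos [535.94  19.73  65.93] F [-9.4  1.2  7.1] slide [ 268.7   87.  -163.3] dr [ 0.059  0.    -0.317]
```

>>> {"api": "step_arm", "payload": {
  "motion": [
    {"slide": [0,8,0],"jaw": 0,"dr": [0,0,0]},
    {"slide": [0,30,-5],"jaw": 0,"dr": [0,0,0]},
    {"slide": [0,40,-55],"jaw": 30,"dr": [0,0,0]},
    {"slide": [0,50,-115],"jaw": 30,"dr": [0,0,0]},
    {"slide": [40,60,-163],"jaw": 30,"dr": [0,0,-0.3]},
    {"slide": [102,70,-163],"jaw": 30,"dr": [0,0,-0.3]},
    {"slide": [164,80,-163],"jaw": 30,"dr": [0.06,0,-0.3]},
    {"slide": [226,87,-163],"jaw": 30,"dr": [0.06,0,-0.3]}
  ]
}}

```text
clock: 9.2
position: [495.3, -218.4, 230.0]
ee_rot: [0.782, -0.624, 0.004, -0.004]
contact_force: [0.5, 0.5, 0.6]
gripper_width: 29.9
grasp_force: 0.0
```

```bash
python3 - <<'E'
from h import *
rep()
S=optics.get_image("side");T=optics.get_image("top");cv2.imwrite("pics/side1.png",S);cv2.imwrite("pics/top1.png",T)
r=lambda a:cv2.resize(a,None,fx=5,fy=5,interpolation=cv2.INTER_CUBIC)
o=np.zeros((600,800,3),np.uint8)
o[:300,:380]=r(S[180:240,215:291]); o[300:550,:250]=r(S[172:222,305:355]) ; o[:300,390:790]=r(T[165:225,225:305]); o[300:550,390:700]=r(T[165:215,305:367])
cv2.imwrite("pics/e1.png",o)
E
```

```text
t 9.2 pos [ 495.3 -218.4  230. ] along -81.59 lat -226.3 F [0.5 0.5 0.6] Fax 0.6 Flat 0.4 w 29.9 T [ 0.04 -0.15 -0.07]
```

View pics/e1.png

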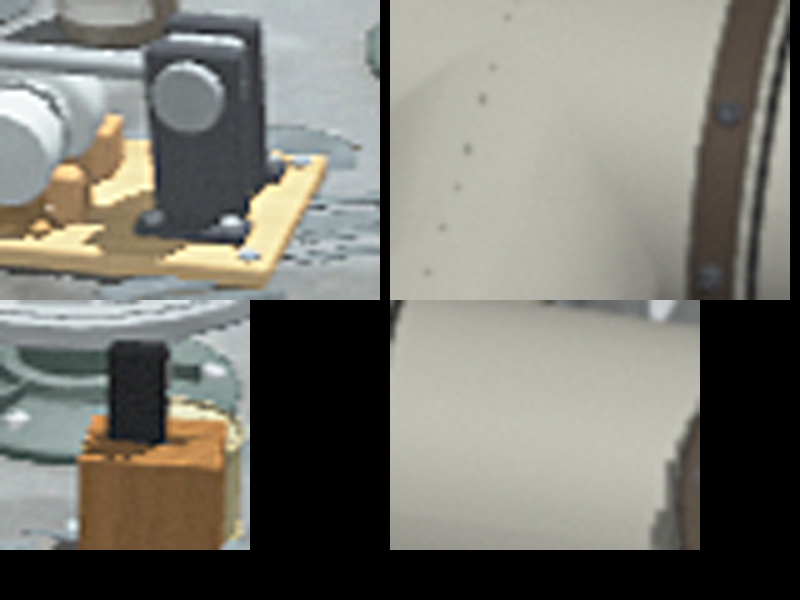

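```bash
python3 - <<'E'
from h import *
from scipy.optimize import least_squares
def ext(n,p):
    c,s=np.cos(.226),np.sin(.226)
    q=np.array([proj(n,[p[0]+c*x-s*y,p[1]+s*x+c*y,z]) for x in(-7,7) for y in(-13,13) for z in(88,132)]); return np.r_[q.min(0),q.max(0)]
t=cv2.imread("pics/top0.png")[174:194,318:342].max(2)
for r in t: print(" ".join(f"{v:3d}" for v in r))
def f(p): return np.r_[ext("side",p)-[326.8,180,338.4,200.0],(ext("top",p)-[324.3,178.7,335,188])]
r=least_squares(f,[595,-147]); print(r.x,r.fun.round(1))
print("head home",atz("side",(252.2,199.4),78),(atz("side",(252.2,199.4),78)-HP)@ax)
E
```

```text
113 115 116 119 126 119 116 116 123 131 102  87 101 103 119 125 134 154 146 132 140 150 147 142
121 113 108 115 127 100  82  88  97 101 106 120 145 141 135 139 143 147 142 138 142 144 142 139
124  97  97  98 101 105 105 120 136 140 138 144 149 145 141 145 148 142 138 140 143 144 142 136
102 116 140 145 144 138 138 143 147 152 151 142 137 132 133 135 138 141 139 142 145 144 138 138
113 139 153 153 151 145 139 135 139 141 136 117  97  89  80  84  99 130 142 144 144 141 136 136
104 141 149 150 146 132 111  99  95  87  76  65  56  49  49  48  77 128 143 144 145 141 137 135
105 142 151 148 139 102  64  52  48  45  47  46  47  50  49  50  70 131 147 143 139 136 139 134
107 149 152 147 133  86  44  47  46  44  49  48  51  47  50  48  62 114 133 118 114 121 138 140
109 148 153 147 135  93  50  45  50  49  47  49  47  48  49  48  45  67  82  79 100 131 142 142
122 138 149 143 137  94  50  45  47  47  47  46  43  44  37  36  39  43  50  54  89 136 143 140
130 118 137 148 139  88  41  42  40  36  34  35  30  29  24  19  31  50  58  67  93 137 138 133
122  92 117 142 133  90  38  29  28  27  29 
[... 261 characters left out ...]
79  77  68  56  52  55  65  74  76  78  78 103 134 141 145 143 137 138 143 146
 72  72  72  75  80  82  80  77  75  78  81  80  81  76  88 124 139 142 144 141 137 140 144 144
 73  72  69  78  82  83  82  79  80  81  83  80  79  80 100 131 142 143 143 140 138 144 145 143
 73  72  69  78  82  82  80  76  78  79  79  78  79  99 127 139 144 144 143 138 144 148 147 135
 73  76  70  77  80  81  77  77  78  79  77  79  91 125 140 142 147 146 137 134 139 144 134 106
 72  73  70  71  80  80  76  76  78  82  96 102 108 129 133 136 140 137 114  93  86  89  86  66
[ 596.49584162 -146.31011613] [-0.7 -1.   1.   1.3 -1.2 -1.2  0.9  1.2]
head home [551.58743718  23.49477722  78.        ] 18.489288303150527
```

```bash
python3 plan.py 596.3 -147 93 192.9
```

```text
t 9.3 pos [ 495.13 -221.45  229.08] F [-1.2  0.5 -0.3] slide [ -51.2 -113.5  137.1] dr [-0.069 -0.013 -0.062]
```

>>> {"api": "step_arm", "payload": {
  "motion": [
    {"slide": [-17,-38,0],"jaw": 40,"dr": [0,0,0]},
    {"slide": [-34,-76,0],"jaw": 40,"dr": [-0.07,0,-0.06]},
    {"slide": [-51,-113.5,20],"jaw": 40,"dr": [-0.07,0,-0.06]},
    {"slide": [-51,-113.5,60],"jaw": 40,"dr": [-0.07,0,-0.06]},
    {"slide": [-51,-113.5,80],"jaw": 40,"dr": [-0.07,0,-0.06]},
    {"slide": [-51,-113.5,85],"jaw": 40,"dr": [-0.07,0,-0.06]},
    {"slide": [-51,-113.5,85],"jaw": 40,"dr": [-0.07,0,-0.06]},
    {"slide": [-51,-113.5,85],"jaw": 40,"dr": [-0.07,0,-0.06]}
  ]
}}

```text
clock: 10.3
position: [595.9, -141.5, 146.7]
ee_rot: [0.784, -0.621, 0.001, -0.0]
contact_force: [1.2, -0.1, -0.0]
gripper_width: 40.2
grasp_force: 0.0
```

```bash
python3 plan.py 596.3 -147 93 192.9
```

```text
t 10.3 pos [ 595.88 -141.5   146.72] F [ 1.2 -0.1 -0. ] slide [ 5.4  0.9 53.7] dr [-0.01  -0.008  0.049]
```

>>> {"api": "step_arm", "payload": {
  "motion": [
    {"slide": [5.4,1,5],"jaw": 40,"dr": [0,0,0.05]},
    {"slide": [5.4,1,15],"jaw": 40,"dr": [0,0,0.05]},
    {"slide": [5.4,1,25],"jaw": 40,"dr": [0,0,0.05]},
    {"slide": [5.4,1,35],"jaw": 40,"dr": [0,0,0.05]},
    {"slide": [5.4,1,45],"jaw": 40,"dr": [0,0,0.05]},
    {"slide": [5.4,1,52],"jaw": 40,"dr": [0,0,0.05]},
    {"slide": [5.4,1,53.5],"jaw": 40,"dr": [0,0,0.05]},
    {"slide": [5.4,1,53.5],"jaw": 40,"dr": [0,0,0.05]}
  ]
}}

```text
clock: 11.3
position: [595.4, -146.9, 91.9]
ee_rot: [0.782, -0.623, -0.0, 0.001]
contact_force: [-0.6, -0.1, 0.3]
gripper_width: 39.9
grasp_force: 0.0
```

```bash
python3 plan.py 596.3 -147 93 192.9
```

```text
t 11.3 pos [ 595.43 -146.93   91.88] F [-0.6 -0.1  0.3] slide [ 0.3 -0.8 -1.1] dr [ 0.008 -0.003 -0.001]
```

>>> {"api": "step_arm", "payload": {
  "motion": [
    {"slide": [0.3,-0.5,-1],"jaw": 24,"dr": [0,0,0]},
    {"slide": [0.3,-0.5,-1],"jaw": 18,"dr": [0,0,0]},
    {"slide": [0.3,-0.5,-1],"jaw": 14,"dr": [0,0,0]},
    {"slide": [0.3,-0.5,-1],"jaw": 10,"dr": [0,0,0]},
    {"slide": [0.3,-0.5,-1],"jaw": 5,"dr": [0,0,0]},
    {"slide": [0.3,-0.5,-1],"jaw": 5,"dr": [0,0,0]},
    {"slide": [0.3,-0.5,-1],"jaw": 5,"dr": [0,0,0]},
    {"slide": [0.3,-0.5,-1],"jaw": 5,"dr": [0,0,0]}
  ]
}}

```text
clock: 12.3
position: [597.1, -147.0, 93.5]
ee_rot: [0.782, -0.623, 0.001, -0.0]
contact_force: [4.7, 1.9, 1.9]
gripper_width: 13.6
grasp_force: 58.6
```

```bash
python3 -c "
from h import *
rep()"
```

```text
t 12.3 pos [ 597.1 -147.    93.5] along 31.71 lat -175.0 F [4.7 1.9 1.9] Fax 4.9 Flat 1.0 w 13.6 T [ 0.47 -1.54  0.03]
```

>>> {"api": "step_arm", "payload": {
  "motion": [
    {"slide": [0,-1,-3],"jaw": 5,"dr": [0,0,0]},
    {"slide": [0,-1,-10],"jaw": 5,"dr": [0,0,0]},
    {"slide": [0,-1,-20],"jaw": 5,"dr": [0,0,0]},
    {"slide": [0,-1,-35],"jaw": 5,"dr": [0,0,0]},
    {"slide": [0,-1,-50],"jaw": 5,"dr": [0,0,0]},
    {"slide": [0,-1,-70],"jaw": 5,"dr": [0,0,0]},
    {"slide": [0,-1,-90],"jaw": 5,"dr": [0,0,0]},
    {"slide": [0,-1,-110],"jaw": 5,"dr": [0,0,0]}
  ]
}}

```text
clock: 13.3
position: [593.9, -146.9, 201.4]
ee_rot: [0.782, -0.624, -0.004, 0.003]
contact_force: [-0.2, 0.3, -0.5]
gripper_width: 13.4
grasp_force: 59.3
```

```bash
python3 -c "
from h import *
rep()
c=HP+ax*(17.5+61); print(c)"; python3 plan.py 610.7 33.6 205 190.66
```

```text
t 13.3 pos [ 593.9 -146.9  201.4] along 28.51 lat -174.25 F [-0.2  0.3 -0.5] Fax -0.2 Flat 0.4 w 13.4 T [-0.04 -0.05  0.03]
[610.74195  33.6225   78.     ]
t 13.3 pos [ 593.86 -146.87  201.39] F [-0.2  0.3 -0.5] slide [-172.2  -56.4   -3.7] dr [0.067 0.016 0.27 ]
```

```bash
python3 plan.py 625.5 36.4 200 190.66
```

```text
t 13.3 pos [ 593.86 -146.87  201.39] F [-0.2  0.3 -0.5] slide [-171.7  -71.5    1.1] dr [0.067 0.016 0.27 ]
```

>>> {"api": "step_arm", "payload": {
  "motion": [
    {"slide": [-20,-10,0],"jaw": 5,"dr": [0,0,0]},
    {"slide": [-60,-30,0],"jaw": 5,"dr": [0,0,0.1]},
    {"slide": [-100,-45,0],"jaw": 5,"dr": [0,0,0.2]},
    {"slide": [-135,-60,0],"jaw": 5,"dr": [0,0,0.27]},
    {"slide": [-160,-71,0],"jaw": 5,"dr": [0,0,0.27]},
    {"slide": [-172,-71.5,0],"jaw": 5,"dr": [0,0,0.27]},
    {"slide": [-172,-71.5,0],"jaw": 5,"dr": [0,0,0.27]},
    {"slide": [-172,-71.5,0],"jaw": 5,"dr": [0,0,0.27]}
  ]
}}

```text
clock: 14.3
position: [627.6, 36.0, 202.2]
ee_rot: [0.77, -0.638, -0.001, 0.001]
contact_force: [-0.4, -0.4, -1.4]
gripper_width: 13.4
grasp_force: 59.4
```

```bash
python3 plan.py 625.5 36.4 185 190.66; python3 - <<'E'
from h import *
s=rep();print(R.from_quat(s["ee_rot"]).as_matrix().round(4))
S=optics.get_image("side");T=optics.get_image("top");cv2.imwrite("pics/side2.png",S);cv2.imwrite("pics/top2.png",T)
r=lambda a:cv2.resize(a,None,fx=6,fy=6,interpolation=cv2.INTER_CUBIC)
cv2.imwrite("pics/f1.png",r(S[130:230,225:310]));cv2.imwrite("pics/f2.png",r(T[150:230,220:310]))
E
```

```text
t 14.3 pos [627.59  35.96 202.22] F [-0.4 -0.4 -1.4] slide [-0.8  1.9 17.2] dr [ 0.021 -0.003  0.002]
t 14.3 pos [627.6  36.  202.2] along 95.49 lat -0.82 F [-0.4 -0.4 -1.4] Fax -0.4 Flat -0.3 w 13.4 T [ 0.01  0.01 -0.05]
[[ 1.852e-01 -9.827e-01 -2.800e-03]
 [-9.827e-01 -1.852e-01 -9.000e-04]
 [ 4.000e-04  2.900e-03 -1.000e+00]]
```

View pics/f1.png

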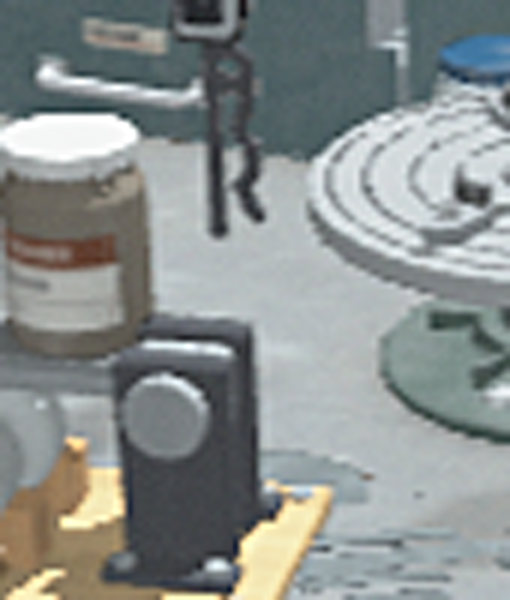

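```bash
python3 - <<'E'
from h import *
L=np.array([-ax[1],ax[0],0])
def lat_at(uv,along): # point on ray at given along (vertical plane): returns lat, z
    c,d=ray("side",uv); t=(along-(c-HP)@ax)/(d@ax); p=c+t*d; return ((p-HP)@L).round(2),p[2].round(2)
print("foot exp",proj("side",[627.6,36,118.7]),"meas lat,z",lat_at((261.2,169.0),95.5),"TCP lat -0.82")
print("head",[lat_at((252.2,199.3),a) for a in(16.5,17.5,18.5)])
S=cv2.imread("pics/side2.png")
print(S[158:172,254:274].max(2))
print(S[190:212,240:266].min(2))
E
```

```text
foot exp [262.12621075 168.72696071] meas lat,z (np.float64(1.45), np.float64(117.85)) TCP lat -0.82
head [(np.float64(0.29), np.float64(79.28)), (np.float64(0.63), np.float64(78.76)), (np.float64(0.98), np.float64(78.24))]
[[187 185 188 190 198 138  58  56 131 183 186 121  63  56 128 176 185 184
  175 181]
 [186 185 188 193 197 145  73  56 137 194 156  81  60  54 154 192 187 184
  183 185]
 [185 184 190 190 200 147  77  55 146 145  85  63  54 125 184 196 187 189
  187 186]
 [191 192 195 195 204 151  75  58 117 137  92  60  74 171 199 190 186 187
  185 189]
 [194 189 191 193 204 150  73  58 115 185 140  57  55 127 182 192 187 189
  187 187]
 [190 191 190 193 200 148  73  58 109 185 170  93  67  97 174 202 189 189
  192 191]
 [195 193 192 192 194 162  88  54 110 180 179 113  56  79 134 183 190 192
  190 190]
 [199 195 189 190 192 163  95  55 109 181 202 157  85  55  75 165 196 191
  193 191]
 [194 194 193 190 195 160  92  57 111 179 200 199 158  79  62 164 195 194
  192 194]
 [194 195 194 195 203 162  90  55  81 170 195 192 194 164 174 196 194 190
  193 188]
 [193 195 193 193 200 159 
[... 2013 characters left out ...]
28 108  76
   63  68  68  66  61  69  70  63]
 [171 174 179 183 150  83  57  65  64  61  77  80  91  96  85  77  64  62
   64  69  67  68  62  70  68  66]
 [165 171 170 176 144  82  58  71  64  63  63  68  65  66  64  65  61  65
   69  64  68  64  60  68  68  68]
 [159 172 176 190 160  92  53  63  61  65  63  63  68  65  64  66  65  67
   63  66  64  66  66  66  69  64]
 [159 171 166 176 146  88  50  64  69  61  68  69  65  72  68  66  67  63
   65  64  69  69  61  65  66  66]
 [163 170 168 174 139  83  49  66  66  68  62  64  67  71  64  68  68  70
   70  67  69  65  63  69  72  68]
 [163 180 171 179 165 108  51  63  65  62  63  69  70  67  68  67  67  66
   63  68  67  69  63  66  69  71]]
```

View pics/f2.png

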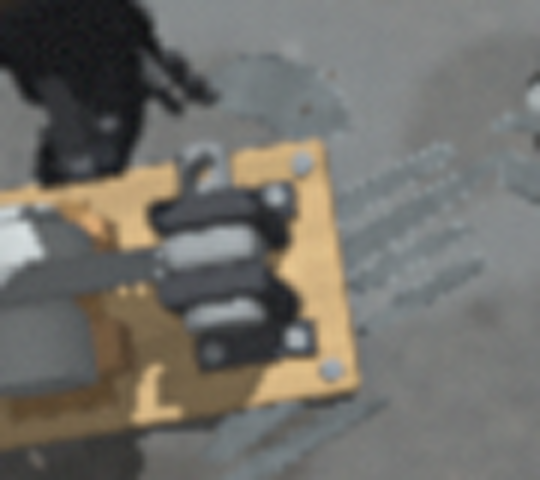

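```bash
python3 - <<'E'
from h import *
L=np.array([-ax[1],ax[0],0]); np.set_printoptions(linewidth=200)
T=cv2.imread("pics/top2.png")
print("cols 246..263 rows 170..190"); print(T[170:190,246:264].max(2))
for a in(70,76,78,80,86,90):
  for l in(-11,0,11):
    p=HP+ax*a+L*(l+.4); p[2]=89 if l==0 else 78; print(a,l,proj("top",p).round(2))
p=HP+ax*95.5+L*-.8;p[2]=118.7;print("leg foot exp",proj("top",p))
print("cols 244..260 rows 158..172");print(T[158:172,244:260].max(2))
E
```

```text
cols 246..263 rows 170..190
[[120 117 115 112 117 121 119 120 120 120 121 119 118 119 115 118 113 109]
 [120 117 118 121 122 124 121 122 121 121 119 120 119 122 122 120 121 116]
 [120 119 119 118 123 123 123 122 123 122 120 119 121 124 122 123 121 121]
 [118 118 118 119 121 126 130 134 135 133 127 122 119 122 122 122 121 116]
 [118 119 120 119 128 142 154 149 148 154 144 125 121 126 137 146 143 139]
 [119 119 119 113 131 153 153 129 119 143 146 125 131 160 184 201 198 196]
 [116 126 126  99 112 135 116  92  86 109 137 129 149 192 206 207 205 204]
 [146 165 167 118 111 102  79  70  87 109 139 134 152 192 201 198 198 196]
 [200 204 197 138 100  80  69  93 131 144 150 137 149 189 199 196 198 196]
 [203 203 196 148  94  78  79 131 164 156 156 140 142 188 195 199 200 192]
 [197 202 193 149  96  80  93 140 160 158 150 136 128 169 170 181 180 158]
 [201 201 190 145  95  86 101 144 143 122 117 105  94 106 104 106 105  98]
 [185 182 159 119  83  86  93 105 101  89  86  88  86  86  83  68  59  83]
 [111  98  84  72  78  86  85  87  85  87  86  87  87  89  90  79  63  70]
 [ 45  46  59  79  85 
[... 1132 characters left out ...]
 121 119 120 120 124 128 130]
 [ 72  85  93  81  54  39  43  73  90  96 111 118 121 126 130 132]
 [ 57  74  87  98  71  43  44  62  65  70  92 119 125 124 127 130]
 [ 38  54  68  77  76  76  55  49  47  48  77 108 122 127 128 131]
 [ 32  46  43  47  75  99  77  49  40  40  64  83 101 124 133 132]
 [ 54  71  60  42  53  77  79  63  58  53  60  68  99 125 132 134]
 [ 84 111  96  60  41  49  77  97  99  88  79  95 119 131 135 135]
 [ 91 120 116  90  63  54  82 116 123 118 118 121 124 126 125 128]
 [ 93 118 120 112  99  91 102 120 123 124 120 124 124 119 120 116]
 [ 97 115 120 117 115 112 117 121 119 120 120 120 121 119 118 119]
 [106 121 120 117 118 121 122 124 121 122 121 121 119 120 119 122]]
```

```bash
python3 - <<'E'
from h import *
T=cv2.imread("pics/top2.png")[168:192,240:272]; cv2.imwrite("pics/g.png",cv2.resize(T,None,fx=24,fy=24,interpolation=cv2.INTER_CUBIC))
E
```

```text
(no output)
```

View pics/g.png

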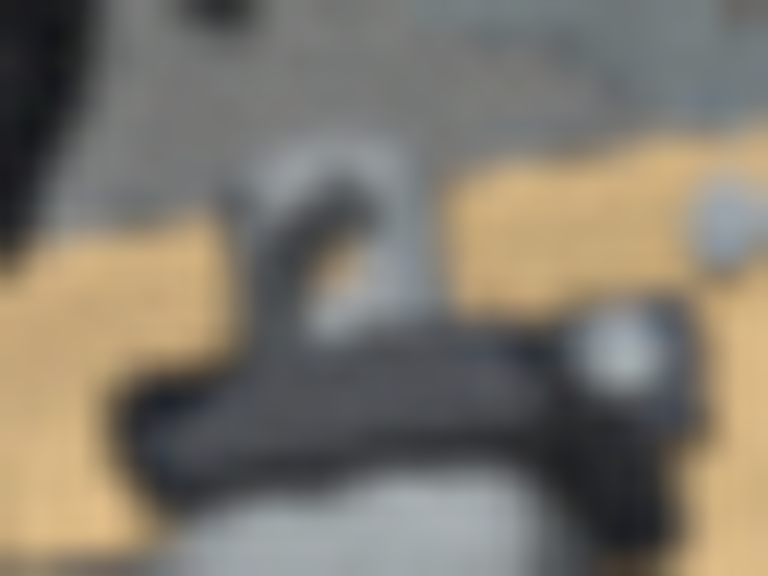

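>>> {"api": "step_arm", "payload": {
  "motion": [
    {"slide": [0.5,1,5],"jaw": 5,"dr": [0.02,0,0]},
    {"slide": [1,1,10],"jaw": 5,"dr": [0.02,0,0]},
    {"slide": [2,1,16],"jaw": 5,"dr": [0.02,0,0]},
    {"slide": [2.7,1,22],"jaw": 5,"dr": [0.02,0,0]},
    {"slide": [2.7,4,25],"jaw": 5,"dr": [0.02,0,0]},
    {"slide": [2.7,8,25],"jaw": 5,"dr": [0.02,0,0]},
    {"slide": [2.7,12,25],"jaw": 5,"dr": [0.02,0,0]},
    {"slide": [2.7,15,25],"jaw": 5,"dr": [0.02,0,0]}
  ]
}}

```text
clock: 15.4
position: [613.8, 31.3, 178.0]
ee_rot: [0.77, -0.638, 0.001, -0.001]
contact_force: [-0.6, 1.1, -1.2]
gripper_width: 13.3
grasp_force: 59.4
```

```bash
python3 -c "
from h import *
rep()"
```

```text
t 15.4 pos [613.8  31.3 178. ] along 81.05 lat -2.82 F [-0.6  1.1 -1.2] Fax -0.4 Flat 1.2 w 13.3 T [-0.03 -0.01 -0.01]
```

>>> {"api": "step_arm", "payload": {
  "motion": [
    {"slide": [0,1.5,0.5],"jaw": 5,"dr": [0,0,0]},
    {"slide": [0,3,0.5],"jaw": 5,"dr": [0,0,0]},
    {"slide": [0,4.5,0.5],"jaw": 5,"dr": [0,0,0]},
    {"slide": [0,5.5,0.5],"jaw": 5,"dr": [0,0,0]},
    {"slide": [0,6.5,0.5],"jaw": 5,"dr": [0,0,0]},
    {"slide": [0,7.5,0.5],"jaw": 5,"dr": [0,0,0]},
    {"slide": [0,8.5,0.5],"jaw": 5,"dr": [0,0,0]},
    {"slide": [0,8.5,0.5],"jaw": 5,"dr": [0,0,0]}
  ]
}}

```text
clock: 16.4
position: [605.6, 29.7, 177.2]
ee_rot: [0.77, -0.638, 0.001, -0.0]
contact_force: [0.5, 0.5, -0.3]
gripper_width: 13.1
grasp_force: 59.4
```

```bash
python3 -c "
from h import *
rep()"
```

```text
t 16.4 pos [605.6  29.7 177.2] along 72.72 lat -2.88 F [ 0.5  0.5 -0.3] Fax 0.6 Flat 0.4 w 13.1 T [-0.   -0.02 -0.03]
```

No contact yet; go on slowly.

>>> {"api": "step_arm", "payload": {
  "motion": [
    {"slide": [0,0.6,0],"jaw": 5,"dr": [0,0,0]},
    {"slide": [0,1.2,0],"jaw": 5,"dr": [0,0,0]},
    {"slide": [0,1.8,0],"jaw": 5,"dr": [0,0,0]},
    {"slide": [0,2.4,0],"jaw": 5,"dr": [0,0,0]},
    {"slide": [0,3,0],"jaw": 5,"dr": [0,0,0]},
    {"slide": [0,3,0],"jaw": 5,"dr": [0,0,0]},
    {"slide": [0,3,0],"jaw": 5,"dr": [0,0,0]},
    {"slide": [0,3,0],"jaw": 5,"dr": [0,0,0]}
  ]
}}

```text
clock: 17.4
position: [603.4, 29.4, 177.4]
ee_rot: [0.77, -0.638, 0.001, -0.001]
contact_force: [3.9, 0.6, -2.2]
gripper_width: 12.8
grasp_force: 58.9
```

```bash
python3 -c "
from h import *
rep()"
```

```text
t 17.4 pos [603.4  29.4 177.4] along 70.49 lat -2.82 F [ 3.9  0.6 -2.2] Fax 4.0 Flat -0.2 w 12.8 T [ 0.16 -1.39 -0.02]
```

>>> {"api": "step_arm", "payload": {
  "motion": [
    {"slide": [0,-0.4,0],"jaw": 5,"dr": [0,0,0]},
    {"slide": [0,-0.8,0],"jaw": 5,"dr": [0,0,0]},
    {"slide": [0,-0.8,0],"jaw": 5,"dr": [0,0,0]},
    {"slide": [0,-0.8,0],"jaw": 5,"dr": [0,0,0]},
    {"slide": [0,-0.8,0],"jaw": 5,"dr": [0,0,0]},
    {"slide": [0,-0.8,0],"jaw": 5,"dr": [0,0,0]},
    {"slide": [0,-0.8,0],"jaw": 5,"dr": [0,0,0]},
    {"slide": [0,-0.8,0],"jaw": 5,"dr": [0,0,0]}
  ]
}}

```text
clock: 18.4
position: [603.6, 29.4, 177.2]
ee_rot: [0.77, -0.638, 0.001, -0.001]
contact_force: [2.3, 1.1, -0.6]
gripper_width: 12.9
grasp_force: 59.3
```

```bash
python3 -c "
from h import *
rep()"
```

```text
t 18.4 pos [603.6  29.4 177.2] along 70.67 lat -2.87 F [ 2.3  1.1 -0.6] Fax 2.5 Flat 0.6 w 12.9 T [ 0.3  -1.14  0.  ]
```

>>> {"api": "step_arm", "payload": {
  "motion": [
    {"slide": [0.6,-3,0],"jaw": 5,"dr": [0,0,0]},
    {"slide": [1.15,-6.3,0],"jaw": 5,"dr": [0,0,0]},
    {"slide": [1.15,-6.3,1.5],"jaw": 5,"dr": [0,0,0]},
    {"slide": [1.15,-6.3,3],"jaw": 5,"dr": [0,0,0]},
    {"slide": [1.15,-6.3,4.5],"jaw": 5,"dr": [0,0,0]},
    {"slide": [1.15,-6.3,5.5],"jaw": 5,"dr": [0,0,0]},
    {"slide": [1.15,-6.3,6.5],"jaw": 5,"dr": [0,0,0]},
    {"slide": [1.15,-6.3,6.5],"jaw": 5,"dr": [0,0,0]}
  ]
}}

```text
clock: 19.4
position: [609.9, 29.4, 171.0]
ee_rot: [0.77, -0.638, 0.001, -0.0]
contact_force: [-0.8, 0.0, 1.3]
gripper_width: 13.2
grasp_force: 59.7
```

```bash
python3 -c "
from h import *
rep()"
```

```text
t 19.4 pos [609.9  29.4 171. ] along 76.84 lat -4.03 F [-0.8  0.   1.3] Fax -0.8 Flat 0.2 w 13.2 T [-0.04  0.4   0.02]
```

>>> {"api": "step_arm", "payload": {
  "motion": [
    {"slide": [0,0,0.5],"jaw": 5,"dr": [0,0,0]},
    {"slide": [0,0,1],"jaw": 5,"dr": [0,0,0]},
    {"slide": [0,0,1.5],"jaw": 5,"dr": [0,0,0]},
    {"slide": [0,0,2],"jaw": 5,"dr": [0,0,0]},
    {"slide": [0,0,2],"jaw": 5,"dr": [0,0,0]},
    {"slide": [0,0,2],"jaw": 5,"dr": [0,0,0]},
    {"slide": [0,0,2],"jaw": 5,"dr": [0,0,0]},
    {"slide": [0,0,2],"jaw": 5,"dr": [0,0,0]}
  ]
}}

```text
clock: 20.4
position: [610.1, 29.3, 170.3]
ee_rot: [0.77, -0.638, 0.001, -0.001]
contact_force: [-3.1, 0.2, 7.0]
gripper_width: 13.5
grasp_force: 60.6
```

```bash
python3 -c "
from h import *
rep()"
```

```text
t 20.4 pos [610.1  29.3 170.3] along 77.07 lat -4.16 F [-3.1  0.2  7. ] Fax -3.0 Flat 0.8 w 13.5 T [ 0.15  1.08 -0.  ]
```

>>> {"api": "step_arm", "payload": {
  "motion": [
    {"slide": [-0.5,0,0],"jaw": 5,"dr": [0,0,0]},
    {"slide": [-1,0,0],"jaw": 5,"dr": [0,0,0]},
    {"slide": [-1.5,0,0],"jaw": 5,"dr": [0,0,0]},
    {"slide": [-2,0,0],"jaw": 5,"dr": [0,0,0]},
    {"slide": [-2.3,0,0],"jaw": 5,"dr": [0,0,0]},
    {"slide": [-2.6,0,0],"jaw": 5,"dr": [0,0,0]},
    {"slide": [-2.6,0,0],"jaw": 5,"dr": [0,0,0]},
    {"slide": [-2.6,0,0],"jaw": 5,"dr": [0,0,0]}
  ]
}}

```text
clock: 21.4
position: [609.9, 30.5, 170.4]
ee_rot: [0.77, -0.638, 0.002, 0.0]
contact_force: [-2.0, -3.4, 6.8]
gripper_width: 13.3
grasp_force: 60.4
```

```bash
python3 -c "
from h import *
rep()"
```

```text
t 21.4 pos [609.9  30.5 170.4] along 77.06 lat -2.96 F [-2.  -3.4  6.8] Fax -2.6 Flat -3.0 w 13.3 T [-1.35  0.64  0.05]
```

>>> {"api": "step_arm", "payload": {
  "motion": [
    {"slide": [0,0,-2.5],"jaw": 5,"dr": [0,0,0]},
    {"slide": [1.1,0.4,-3.5],"jaw": 5,"dr": [0,0,0]},
    {"slide": [1.1,0.4,-3.5],"jaw": 5,"dr": [0,0,0]},
    {"slide": [1.1,0.4,-2.5],"jaw": 5,"dr": [0,0,0]},
    {"slide": [1.1,0.4,-1.5],"jaw": 5,"dr": [0,0,0]},
    {"slide": [1.1,0.4,-0.7],"jaw": 5,"dr": [0,0,0]},
    {"slide": [1.1,0.4,0],"jaw": 5,"dr": [0,0,0]},
    {"slide": [1.1,0.4,0],"jaw": 5,"dr": [0,0,0]}
  ]
}}

```text
clock: 22.4
position: [609.3, 31.3, 168.1]
ee_rot: [0.77, -0.638, 0.0, -0.001]
contact_force: [0.0, 3.4, -0.2]
gripper_width: 13.4
grasp_force: 59.4
```

```bash
python3 -c "
from h import *
rep()"
```

```text
t 22.4 pos [609.3  31.3 168.1] along 76.62 lat -2.01 F [ 0.   3.4 -0.2] Fax 0.7 Flat 3.4 w 13.4 T [ 0.85 -0.01  0.03]
```

>>> {"api": "step_arm", "payload": {
  "motion": [
    {"slide": [-0.3,0,0.3],"jaw": 5,"dr": [0,0,0]},
    {"slide": [-0.6,0,0.6],"jaw": 5,"dr": [0,0,0]},
    {"slide": [-0.8,0,1],"jaw": 5,"dr": [0,0,0]},
    {"slide": [-0.8,0,1.5],"jaw": 5,"dr": [0,0,0]},
    {"slide": [-0.8,0,2],"jaw": 5,"dr": [0,0,0]},
    {"slide": [-0.8,0,2],"jaw": 5,"dr": [0,0,0]},
    {"slide": [-0.8,0,2],"jaw": 5,"dr": [0,0,0]},
    {"slide": [-0.8,0,2],"jaw": 5,"dr": [0,0,0]}
  ]
}}

```text
clock: 23.4
position: [609.0, 31.5, 166.5]
ee_rot: [0.77, -0.638, 0.0, -0.0]
contact_force: [0.4, 1.6, -0.4]
gripper_width: 13.3
grasp_force: 59.4
```

```bash
python3 -c "
from h import *
rep()"
```

```text
t 23.4 pos [609.   31.5 166.5] along 76.36 lat -1.75 F [ 0.4  1.6 -0.4] Fax 0.7 Flat 1.5 w 13.3 T [ 0.56  0.06 -0.04]
```

>>> {"api": "step_arm", "payload": {
  "motion": [
    {"slide": [-0.2,0,0.5],"jaw": 5,"dr": [0,0,0]},
    {"slide": [-0.5,0,1],"jaw": 5,"dr": [0,0,0]},
    {"slide": [-0.5,0,1.5],"jaw": 5,"dr": [0,0,0]},
    {"slide": [-0.5,0,2],"jaw": 5,"dr": [0,0,0]},
    {"slide": [-0.5,0,2.5],"jaw": 5,"dr": [0,0,0]},
    {"slide": [-0.5,0,3],"jaw": 5,"dr": [0,0,0]},
    {"slide": [-0.5,0,3],"jaw": 5,"dr": [0,0,0]},
    {"slide": [-0.5,0,3],"jaw": 5,"dr": [0,0,0]}
  ]
}}

```text
clock: 24.4
position: [609.0, 32.0, 163.6]
ee_rot: [0.77, -0.638, 0.001, -0.0]
contact_force: [0.6, 0.5, -1.4]
gripper_width: 13.2
grasp_force: 59.3
```

```bash
python3 -c "
from h import *
rep()"
```

```text
t 24.4 pos [609.   32.  163.6] along 76.45 lat -1.27 F [ 0.6  0.5 -1.4] Fax 0.7 Flat 0.4 w 13.2 T [ 0.01 -0.04  0.02]
```

>>> {"api": "step_arm", "payload": {
  "motion": [
    {"slide": [0,0,1],"jaw": 5,"dr": [0,0,0]},
    {"slide": [0,0,2],"jaw": 5,"dr": [0,0,0]},
    {"slide": [0,0,3],"jaw": 5,"dr": [0,0,0]},
    {"slide": [0,0,4],"jaw": 5,"dr": [0,0,0]},
    {"slide": [0,0,5],"jaw": 5,"dr": [0,0,0]},
    {"slide": [0,0,6],"jaw": 5,"dr": [0,0,0]},
    {"slide": [0,0,6],"jaw": 5,"dr": [0,0,0]},
    {"slide": [0,0,6],"jaw": 5,"dr": [0,0,0]}
  ]
}}

```text
clock: 25.4
position: [609.0, 32.0, 157.7]
ee_rot: [0.77, -0.638, 0.001, -0.0]
contact_force: [-0.5, 0.5, -2.0]
gripper_width: 13.5
grasp_force: 59.3
```

```bash
python3 -c "
from h import *
rep()"
```

```text
t 25.4 pos [609.   32.  157.7] along 76.53 lat -1.23 F [-0.5  0.5 -2. ] Fax -0.4 Flat 0.5 w 13.5 T [-0.02 -0.01  0.  ]
```

>>> {"api": "step_arm", "payload": {
  "motion": [
    {"slide": [0,0,1],"jaw": 5,"dr": [0,0,0]},
    {"slide": [0,0,2],"jaw": 5,"dr": [0,0,0]},
    {"slide": [0,0,3],"jaw": 5,"dr": [0,0,0]},
    {"slide": [0,0,4],"jaw": 5,"dr": [0,0,0]},
    {"slide": [0,0,5],"jaw": 5,"dr": [0,0,0]},
    {"slide": [0,0,6],"jaw": 5,"dr": [0,0,0]},
    {"slide": [0,0,6.5],"jaw": 5,"dr": [0,0,0]},
    {"slide": [0,0,6.5],"jaw": 5,"dr": [0,0,0]}
  ]
}}

```text
clock: 26.4
position: [609.2, 32.0, 151.4]
ee_rot: [0.77, -0.638, 0.001, -0.001]
contact_force: [-0.6, -0.9, 0.4]
gripper_width: 13.2
grasp_force: 59.4
```

```bash
python3 -c "
from h import *
rep()"
```

```text
t 26.4 pos [609.2  32.  151.4] along 76.64 lat -1.31 F [-0.6 -0.9  0.4] Fax -0.8 Flat -0.8 w 13.2 T [-0.14  0.03 -0.02]
```

>>> {"api": "step_arm", "payload": {
  "motion": [
    {"slide": [0,0,1],"jaw": 5,"dr": [0,0,0]},
    {"slide": [0,0,2],"jaw": 5,"dr": [0,0,0]},
    {"slide": [0,0,3],"jaw": 5,"dr": [0,0,0]},
    {"slide": [0,0,4],"jaw": 5,"dr": [0,0,0]},
    {"slide": [0,0,5],"jaw": 5,"dr": [0,0,0]},
    {"slide": [0,0,5.5],"jaw": 5,"dr": [0,0,0]},
    {"slide": [0,0,5.5],"jaw": 5,"dr": [0,0,0]},
    {"slide": [0,0,5.5],"jaw": 5,"dr": [0,0,0]}
  ]
}}

```text
clock: 27.4
position: [609.9, 32.0, 147.2]
ee_rot: [0.77, -0.638, 0.002, -0.001]
contact_force: [-1.1, -1.2, 6.9]
gripper_width: 13.3
grasp_force: 60.6
```

```bash
python3 -c "
from h import *
rep()"
```

```text
t 27.4 pos [609.9  32.  147.2] along 77.39 lat -1.47 F [-1.1 -1.2  6.9] Fax -1.3 Flat -0.9 w 13.3 T [-0.31  0.19 -0.02]
```

>>> {"api": "step_arm", "payload": {
  "motion": [
    {"slide": [0,0.2,0.8],"jaw": 5,"dr": [0,0,0]},
    {"slide": [0,0.4,1.6],"jaw": 5,"dr": [0,0,0]},
    {"slide": [0,0.6,2.4],"jaw": 5,"dr": [0,0,0]},
    {"slide": [0,0.6,3.2],"jaw": 5,"dr": [0,0,0]},
    {"slide": [0,0.6,4],"jaw": 5,"dr": [0,0,0]},
    {"slide": [0,0.6,4],"jaw": 5,"dr": [0,0,0]},
    {"slide": [0,0.6,4],"jaw": 5,"dr": [0,0,0]},
    {"slide": [0,0.6,4],"jaw": 5,"dr": [0,0,0]}
  ]
}}

```text
clock: 28.4
position: [610.3, 32.0, 144.0]
ee_rot: [0.77, -0.638, 0.003, -0.002]
contact_force: [-0.1, -0.3, 8.0]
gripper_width: 13.6
grasp_force: 60.8
```

```bash
python3 -c "
from h import *
rep()"
```

```text
t 28.4 pos [610.3  32.  144. ] along 77.81 lat -1.5 F [-0.1 -0.3  8. ] Fax -0.1 Flat -0.3 w 13.6 T [-0.29 -0.05 -0.07]
```

>>> {"api": "step_arm", "payload": {
  "motion": [
    {"slide": [0,0.3,0.8],"jaw": 5,"dr": [0,0,0]},
    {"slide": [0,0.6,1.6],"jaw": 5,"dr": [0,0,0]},
    {"slide": [0,0.9,2.4],"jaw": 5,"dr": [0,0,0]},
    {"slide": [0,0.9,3.2],"jaw": 5,"dr": [0,0,0]},
    {"slide": [0,0.9,4],"jaw": 5,"dr": [0,0,0]},
    {"slide": [0,0.9,4.5],"jaw": 5,"dr": [0,0,0]},
    {"slide": [0,0.9,4.5],"jaw": 5,"dr": [0,0,0]},
    {"slide": [0,0.9,4.5],"jaw": 5,"dr": [0,0,0]}
  ]
}}

```text
clock: 29.4
position: [610.1, 32.0, 140.1]
ee_rot: [0.77, -0.637, 0.003, -0.003]
contact_force: [-0.0, -1.2, 9.6]
gripper_width: 13.1
grasp_force: 61.1
```

```bash
python3 -c "
from h import *
rep()"
```

```text
t 29.4 pos [610.1  32.  140.1] along 77.52 lat -1.49 F [-0.  -1.2  9.6] Fax -0.3 Flat -1.2 w 13.1 T [-0.18 -0.17 -0.03]
```

>>> {"api": "step_arm", "payload": {
  "motion": [
    {"slide": [0,0.2,0.6],"jaw": 5,"dr": [0,0,0]},
    {"slide": [0,0.4,1.2],"jaw": 5,"dr": [0,0,0]},
    {"slide": [0,0.5,1.8],"jaw": 5,"dr": [0,0,0]},
    {"slide": [0,0.5,2.4],"jaw": 5,"dr": [0,0,0]},
    {"slide": [0,0.5,3],"jaw": 5,"dr": [0,0,0]},
    {"slide": [0,0.5,3.5],"jaw": 5,"dr": [0,0,0]},
    {"slide": [0,0.5,3.5],"jaw": 5,"dr": [0,0,0]},
    {"slide": [0,0.5,3.5],"jaw": 5,"dr": [0,0,0]}
  ]
}}

```text
clock: 30.4
position: [608.1, 31.8, 133.7]
ee_rot: [0.77, -0.638, 0.001, -0.001]
contact_force: [4.5, -0.8, 0.2]
gripper_width: 13.7
grasp_force: 59.4
```

```bash
python3 -c "
from h import *
rep()"
```

```text
t 30.4 pos [608.1  31.8 133.7] along 75.57 lat -1.3 F [ 4.5 -0.8  0.2] Fax 4.3 Flat -1.7 w 13.7 T [-0.48 -1.68  0.06]
```

>>> {"api": "step_arm", "payload": {
  "motion": [
    {"slide": [0,-0.7,0],"jaw": 5,"dr": [0,0,0]},
    {"slide": [0,-1.5,0.6],"jaw": 5,"dr": [0,0,0]},
    {"slide": [0,-1.5,1.2],"jaw": 5,"dr": [0,0,0]},
    {"slide": [0,-1.5,1.8],"jaw": 5,"dr": [0,0,0]},
    {"slide": [0,-1.5,2.4],"jaw": 5,"dr": [0,0,0]},
    {"slide": [0,-1.5,2.8],"jaw": 5,"dr": [0,0,0]},
    {"slide": [0,-1.5,2.8],"jaw": 5,"dr": [0,0,0]},
    {"slide": [0,-1.5,2.8],"jaw": 5,"dr": [0,0,0]}
  ]
}}

```text
clock: 31.4
position: [608.3, 32.2, 130.6]
ee_rot: [0.77, -0.638, 0.0, -0.0]
contact_force: [3.0, 1.0, -0.2]
gripper_width: 13.5
grasp_force: 59.5
```

```bash
python3 -c "
from h import *
rep()"
```

```text
t 31.4 pos [608.3  32.2 130.6] along 75.84 lat -0.99 F [ 3.   1.  -0.2] Fax 3.1 Flat 0.4 w 13.5 T [ 0.22 -0.93  0.06]
```

>>> {"api": "step_arm", "payload": {
  "motion": [
    {"slide": [0,-0.5,0],"jaw": 5,"dr": [0,0,0]},
    {"slide": [0,-1.1,0.4],"jaw": 5,"dr": [0,0,0]},
    {"slide": [0,-1.1,0.8],"jaw": 5,"dr": [0,0,0]},
    {"slide": [0,-1.1,1.2],"jaw": 5,"dr": [0,0,0]},
    {"slide": [0,-1.1,1.4],"jaw": 5,"dr": [0,0,0]},
    {"slide": [0,-1.1,1.4],"jaw": 5,"dr": [0,0,0]},
    {"slide": [0,-1.1,1.4],"jaw": 5,"dr": [0,0,0]},
    {"slide": [0,-1.1,1.4],"jaw": 5,"dr": [0,0,0]}
  ]
}}

```text
clock: 32.4
position: [609.6, 32.1, 129.4]
ee_rot: [0.77, -0.638, 0.001, -0.0]
contact_force: [1.4, -0.7, -1.4]
gripper_width: 13.4
grasp_force: 59.3
```

```bash
python3 -c "
from h import *
rep()"
```

```text
t 32.4 pos [609.6  32.1 129.4] along 77.08 lat -1.25 F [ 1.4 -0.7 -1.4] Fax 1.3 Flat -1.0 w 13.4 T [ 0.05 -0.   -0.01]
```

>>> {"api": "step_arm", "payload": {
  "motion": [
    {"slide": [0,0,0.3],"jaw": 5,"dr": [0,0,0]},
    {"slide": [0,0,0.3],"jaw": 13,"dr": [0,0,0]},
    {"slide": [0,0,0.3],"jaw": 16,"dr": [0,0,0]},
    {"slide": [0,0,0.3],"jaw": 22,"dr": [0,0,0]},
    {"slide": [0,0,0.3],"jaw": 30,"dr": [0,0,0]},
    {"slide": [0,0,0.3],"jaw": 40,"dr": [0,0,0]},
    {"slide": [0,0,0.3],"jaw": 40,"dr": [0,0,0]},
    {"slide": [0,0,-2],"jaw": 40,"dr": [0,0,0]}
  ]
}}

```text
clock: 33.4
position: [609.5, 32.1, 131.4]
ee_rot: [0.77, -0.638, 0.0, -0.0]
contact_force: [0.2, 0.2, 0.3]
gripper_width: 40.1
grasp_force: 0.0
```

>>> {"api": "step_arm", "payload": {
  "motion": [
    {"slide": [0,0,-10],"jaw": 40,"dr": [0,0,0]},
    {"slide": [0,0,-25],"jaw": 40,"dr": [0,0,0]},
    {"slide": [0,0,-50],"jaw": 40,"dr": [0,0,0]},
    {"slide": [0,0,-85],"jaw": 40,"dr": [0,0,0]},
    {"slide": [30,10,-110],"jaw": 40,"dr": [0,0,0]},
    {"slide": [80,30,-120],"jaw": 40,"dr": [0,0,0]},
    {"slide": [140,50,-120],"jaw": 40,"dr": [0,0,0]},
    {"slide": [200,80,-120],"jaw": 40,"dr": [0,0,0]}
  ]
}}

```text
clock: 34.4
position: [569.5, -175.8, 253.0]
ee_rot: [0.77, -0.638, 0.002, -0.001]
contact_force: [0.1, -0.0, -0.8]
gripper_width: 40.0
grasp_force: 0.0
```

```bash
python3 - <<'E'
from h import *
rep()
S=optics.get_image("side");T=optics.get_image("top")
r=lambda a,k:cv2.resize(a,None,fx=k,fy=k,interpolation=cv2.INTER_CUBIC)
o=np.zeros((480,800,3),np.uint8); o[:,:420]=r(S[155:235,225:295],6); o[:,430:790]=r(T[140:220,225:285],6); cv2.imwrite("pics/z.png",o)
E
```

```text
t 34.4 pos [ 569.5 -175.8  253. ] along -0.73 lat -198.16 F [ 0.1 -0.  -0.8] Fax 0.1 Flat -0.1 w 40.0 T [ 0.01 -0.08  0.01]
```

View pics/z.png

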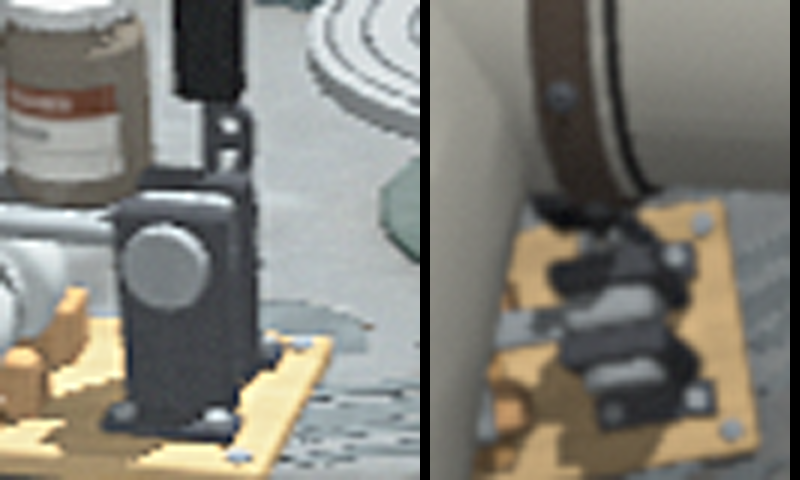

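```bash
python3 - <<'E'
from h import *
L=np.array([-ax[1],ax[0],0])
for z in(120,124,128): 
    p=HP+ax*(78-7)+L*0.8;p[2]=z;print(z,proj("side",p))
print(arm.job_done())
E
```

```text
120 [258.288752   172.32044099]
124 [258.19248366 170.67194957]
128 [258.0958915  169.01791301]
the job is handed in; nothing more can be done
None
```

The clevis pin is fully home. The cotter's bow snapped over the pin and the cotter sits at about the right depth (camera check within about 2 mm). The cotter is released, and the job was handed in at 34.5 s.

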